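# Close the comb drying rack and thread on its keeper board

### The arm

A 6-joint arm with a two-finger parallel gripper is mounted at the origin on the work surface. World frame = base frame: x ahead of the robot, y to its left, z up, the work surface at z = 0. Lengths are in m, angles in rad, forces in N, time in s.
With the tool pointing down it reaches from about 0.3 to 1 m from the base axis. Payload 5.1 kg.
Tool frame: the origin (TCP) lies on the centre line of the jaws, within the pads' length; the fingertips stand ahead of it and the grasp point (between the pads) lies 11 mm behind it (robot.tcp_to_tips is the z of the fingertips in the tool frame, in m); z points along the fingers, y is the line along which they close (so a half turn about z gives the same grasp; the last joint's range is limited). The gripper opens to 95 mm and grips with 3 to 60 N. Pads are 20 mm wide; open, the fingers measure 119 mm over their backs; the gripper's body (75 mm by 180 mm) begins 59 mm behind the grasp point.
Start: joints at [-1.417, 0.124, 1.65, -0, 1.367, -0.083], TCP at [0.152, -0.632, 0.223] pointing down, gripper open.
Joint ranges: [-2.61, 2.61], [-1.02, 2.33], [0.03, 2.71], [-1.35, 4.49], [0.32, 2.68], [-2.91, 2.91]. Speed limits (rad/s): [2.57, 2.57, 3.14, 3.14, 3.14, 3.14].

### API

Orientations are given as a rotation vector (axis times angle).
In Python, from rig import robot, cams gives the robot as it stands.
- The arm moves only by the shell command python3 -m crank 'ROWS' [FORCE]. ROWS is a JSON object of lists of equal length, an entry for each row: "hand": the opening, from -1 (shut) to 1 (fully open); "translation": the shift along the tool's x, y, z in mm, a list of three; "delta_rot": the turn, a rotation vector about the tool's x, y, z in degrees, a list of three. In form: {"hand": [hand, ...], "translation": [[x, y, z], ...], "delta_rot": [[rx, ry, rz], ...]}. A call has 1 to 8 rows; each row is the pose to reach, as a shift and turn from the pose commanded when the call began, along the tool's axes at that moment; what a row does not reach only later rows make up. A row lasts 1/10 s, in which the tool goes at most 50 mm and 8.59 degrees, less where a joint would pass 70% of its speed; a pose out of reach is approached as far as the arm can. A call with a gripper value outside its range is refused whole. The fingers move at their own pace and stop on an object; FORCE is the grip in N (left out, the last holds). Time passes only in rows, so rows that repeat a pose let the fingers close. It gives the time, the measured TCP pose, the force, the opening and the grip force at its end, in the units of the state.
- robot.state(): the state, without advancing time (a new reading comes with each control period).
- cams.snapshot(name): name is "side" or "top"; returns a dict with "pixels" (384x512x3 uint8, red, green, blue), "fx", "fy", "cx", "cy" (pixels), "T" (4x4, takes a point from camera to world coordinates). Camera axes: x right, y up, looking along -z (the intrinsics and any distortion apply to the point x, -y, -z); pixel columns grow to the right and rows downward; lengths in m; the calibration is good to about 2 mm. A picture is of the moment at which its call begins. There is no depth.
- robot.job_done(): hands the job in; it is judged then, once.
Trained networks look in a picture, given as the dict that the camera call returned (one of the last four; its "shot" number tells which), for a name from the list of things; names that differ only in an ending like _2 or _b are one class to them, and where a whole thing is asked for, a point or a joint stands for the part that bears it (a point fixed in the world has none). Each returns a list of dicts, best first, with "score" (0 to 1); they miss things now and then, are a little off and sometimes report something else, mostly with a low value. They report only what shows in the picture. A call takes as long as a camera call. They do not tell look-alikes from the thing itself.
- cams.masks_of(picture, name): "mask" (384x512 bool, what is visible of it) and "position" ([column, row] in pixels, amid what is visible of it).
The state is a dict: "time": time; "qpos": joint angles; "joint_velocities": joint speeds; "tau": joint torques, N m; "eef_pos": TCP position; "orientation": TCP orientation; "force": force on the tool from outside, world axes, zero at the start; "moment": the same for the moment, N m; "opening": finger opening in m; "finger_force": force on a finger pad.
Only numpy, scipy, OpenCV 4.12 (cv2) and the standard library are available. Lean on these libraries where they do the work, as an engineer would, in place of code of your own. Each camera call takes 0.05 s, during which the arm holds its last target. There are 200 camera calls.

### The job

Close the adjustable drying rack: slide the loose comb along the table, without lifting it, onto the two steel rods until its fins are fully home between the fixed fins. Then thread the plain keeper board over the same two rods and push it flush against the comb. Leave both standing on the table, and do not disturb the pottery and tools around.

Things in the scene. Friction and masses are not known exactly. Their poses are not given: they have to be found in the camera images.
- rack: Fixed wooden half of a comb rack. Origin on the table under the centre of its crossbar's front face; +x points from there into the crossbar, away from the robot (within 12 deg). Crossbar: x 0 to 26 mm, 210 mm along y, 70 mm high, low foot behind. Five fins 6 mm thick, 57 mm high, at y = -48, -24, 0, 24, 48 mm, reach out to x = -45 mm. Two level rods: see rod_right, rod_left.
- comb: Loose half, 0.26-0.49 kg, upright on the table before the rods: board 190 (y) x 14 (x) x 60 mm high, two through holes of 13 mm at y = -75, +75 mm, 34 mm up; four fins 6 mm thick, 55 mm high, at y = -36, -12, 12, 36 mm, reach to x = +50 mm. Plain back at x = -7 mm. Origin on the table under the board's middle, +x to the rack. Fully home the board meets the rack's fin tips (see home_comb).
- keeper: Keeper board, 0.11-0.21 kg: plain, finless, 190 (y) x 16 (x) x 60 mm high, the same two 13 mm through holes at y = -75, +75 mm, 34 mm up; same either way round. Stands on its long edge at the robot's left or right, roughly end-on to the robot. Origin on the table under its centre. See home_keeper.
- rod_right (a point): Tip of the rack's steel rod at its y = -75 mm: diameter 10 mm, 34 mm above the table, runs level along the rack's x from the crossbar (x = 0) to this tip (x = -120 mm); the last 12 mm taper to 4 mm.
- rod_left (a point): Tip of the like rod at the rack's y = +75 mm.
- home_comb (a point): Point on the table, fixed to the rack at its x = -52 mm, y = 0: the comb's origin lies here when fully home, frames parallel.
- home_keeper (a point): Point on the table, fixed to the rack at its x = -67 mm, y = 0: the keeper's origin lies here when flush against the comb's back face; the rods then stick out 45 mm behind it.
- mould: Bystander: plaster block mould 90 x 70 x 55 mm high; origin at the centre of its underside
- prop: Bystander: terracotta kiln prop, cylinder 38 mm across, 65 mm high; origin at the centre of its underside
- mug: Bystander: white mug 76 mm across, 75 mm high, handle at its +y; origin at the centre of its underside
- bowl: Bystander: blue bowl 120 mm across, 55 mm high; origin at the centre of its underside
- glaze_jar: Bystander: closed white jar 70 mm across, 85 mm high; origin at the centre of its underside
- saucer: Bystander: white saucer 130 mm across, 18 mm high; origin at the centre of its underside
- brush: Bystander: brush lying flat on the table, about 200 mm long along its x, under 30 mm high; origin at the centre of its underside (height of the brush: on the table)
Not all that is in view belongs to the job. There is more than one size of the comb; the job needs the smallest. Of the things that look like the keeper, the smaller one is meant.

How it is judged:
On the way, in this order (a step that is already met when the one before it is completed fails the run):
1. the comb is fully home on the rods, its fins between the fixed fins (x of comb in the frame of rack between -0.057 and -0.047 m and y of comb in the frame of rack between -0.005 and 0.005 m and height (world z) of comb between -0.006 and 0.006 m and angle between the x axis of comb and the x axis of rack, either way round below 0.04 rad and angle between comb's own z axis and vertical below 0.06 rad), for 0.2 s.
2. the keeper board is on both rods, flush against the comb (x of keeper in the frame of rack between -0.073 and -0.061 m and y of keeper in the frame of rack between -0.005 and 0.005 m and height (world z) of keeper between -0.006 and 0.006 m and angle between the x axis of keeper and the x axis of rack, either way round below 0.04 rad and angle between keeper's own z axis and vertical below 0.06 rad), for 0.2 s.
At the end, for the whole second after the job is handed in: The comb stands on both rods within 5 mm of fully home and square to the rack (0.04 rad), and the keeper board stands on both rods behind it within 6 mm of its flush place and square; both on the table (within 6 mm) and at rest (below 10 mm/s) (all of step 1 and all of step 2 and linear speed of each of comb, keeper below 0.01 m/s); the robot touches nothing.
It fails at once if the comb is lifted off the table (height (world z) of comb above 0.02 m).
It fails at once if the comb is tipped over (angle between comb's own z axis and vertical above 0.5 rad).
It fails at once if a bystander is knocked over or pushed more than 20 mm (distance of any of mould, prop, mug, bowl, glaze_jar, saucer, brush from where it was at the start of the episode above 0.02 m or angle between any of mould, prop, mug, bowl, glaze_jar, saucer's own z axis and vertical above 0.4 rad).
It also fails if it takes over 72 s, if anything falls off the work surface, if the arm or the gripper's body presses on something with over 40 N, if the wrist force passes 120 N, or if a joint passes its speed limit or range.

## Working session

There is one attempt and no reset: what is moved stays moved. The work goes in short steps, Python scripts to look and compute and a shell command to move; the robot and the scene stay as the last step left them, time stands still between calls to the robot, and variables do not carry over. Pictures are saved under pics/ and viewed, at most 10 in all, crops included, and the job is handed in when it is done.

```bash
ls; mkdir -p pics; python3 - <<'E'
from rig import robot,cams
import cv2,numpy as np
s=robot.state();print({k:np.round(v,3) for k,v in s.items()}, robot.tcp_to_tips)
for n in("top","side"):
    p=cams.snapshot(n);cv2.imwrite(f"pics/{n}1.png",p["pixels"][:,:,::-1])
    print(n,p["fx"],p["fy"],p["cx"],p["cy"],[k for k in p],np.round(p["T"],4).tolist())
    for k in["rack","comb","keeper","rod_left","brush","mug"]:
        print(k,[(round(r["score"],2),np.round(r["position"]).tolist(),int(r["mask"].sum())) for r in cams.masks_of(p,k)])
E
```

```text
pics
{'time': np.float64(0.0), 'qpos': array([-1.417,  0.125,  1.652, -0.   ,  1.367, -0.083]), 'joint_velocities': array([ 0.   ,  0.001, -0.002,  0.002,  0.002, -0.001]), 'tau': array([ 2.0000e-03, -4.1759e+01, -3.5993e+01,  7.8000e-02,  4.9000e-02,
       -0.0000e+00]), 'eef_pos': array([ 0.152, -0.631,  0.221]), 'orientation': array([-3.118, -0.371,  0.   ]), 'force': array([ 0.153,  0.639, -0.165]), 'moment': array([ 0.057, -0.012,  0.02 ]), 'finger_force': np.float64(0.0), 'opening': np.float64(0.095)} 0.008
top 382.6934504757841 382.6934504757841 251.04703815314556 188.10885800248158 ['pixels', 'fx', 'fy', 'cx', 'cy', 'T', 'shot'] [[0.0113, 0.9987, -0.0506, 0.3969], [-0.9997, 0.0101, -0.0233, 0.0483], [-0.0228, 0.0509, 0.9984, 1.4402], [0.0, 0.0, 0.0, 1.0]]
rack [(0.74, [349.0, 194.0], 538), (0.58, [276.0, 120.0], 1851)]
comb [(0.91, [184.0, 254.0], 708), (0.86, [260.0, 189.0], 349), (0.67, [371.0, 261.0], 1054), (0.2, [279.0, 121.0], 1727)]
keeper [(0.89, [120.0, 172.0], 585), (0.7, [196.0, 183.0], 332)]
rod_left [(0.68, [275.0, 123.0], 1597), (0.16, [385.0, 175.0], 946)]
brush [(0.97, [173.0, 183.0], 484)]
mug [(0.7, [342.0, 148.0], 489), (0.26, [386.0, 172.0], 916)]
side 422.83383811423374 422.83383811423374 260.8636377426208 192.00855617353113 ['pixels', 'fx', 'fy', 'cx', 'cy', 'T', 'shot'] [[-0.7125, 0.4283, -0.5558, -0.2236], [-0.7016, -0.4386, 0.5615, 0.7755], [-0.0033, 0.79, 0.613, 0.8181], [0.0, 0.0, 0.0, 1.0]]
rack [(0.86, [227.0, 163.0], 1535)]
comb [(0.91, [258.0, 293.0], 2767), (0.76, [408.0, 162.0], 275), (0.58, [268.0, 195.0], 1258)]
keeper [(0.82, [80.0, 279.0], 1787), (0.62, [202.0, 230.0], 1113)]
rod_left [(0.88, [230.0, 163.0], 1641)]
brush [(0.85, [175.0, 253.0], 743), (0.65, [337.0, 156.0], 680)]
mug [(0.97, [297.0, 140.0], 588)]
```

```bash
python3 - <<'E'
import cv2
for n in("top","side"):
    cv2.imwrite(f"pics/{n}1b.png",cv2.resize(cv2.imread(f"pics/{n}1.png"),(800,600),interpolation=cv2.INTER_CUBIC))
E
```

```text
(no output)
```

View pics/top1b.png

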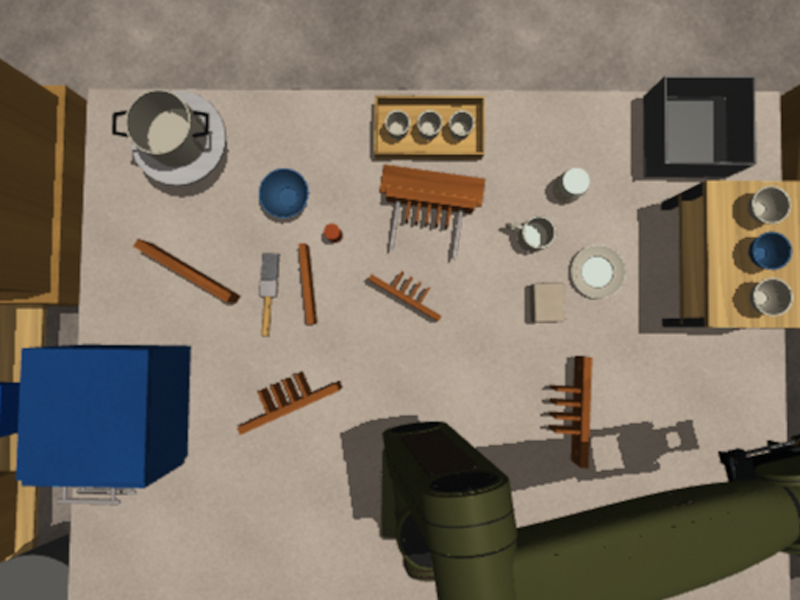

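View pics/side1b.png

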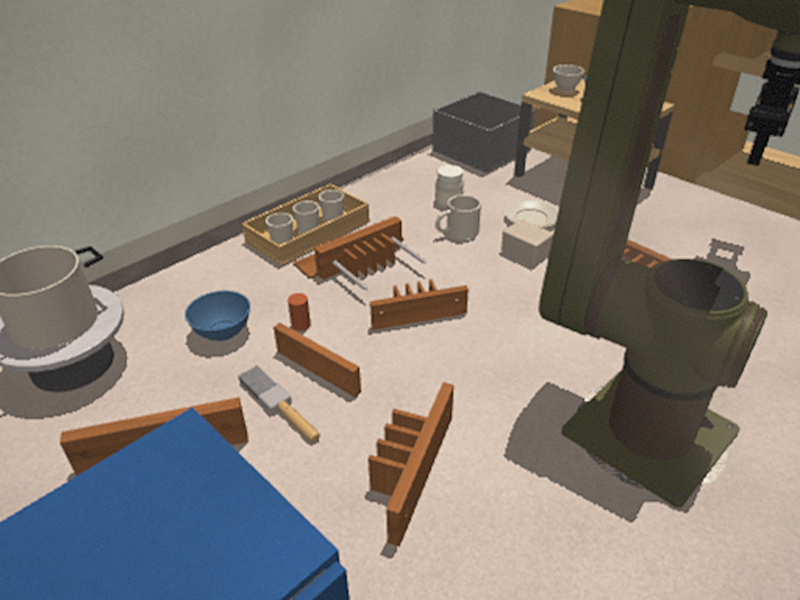

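Top view (native pixels): combs at (184,254), (260,189), (371,261). The one at (260,189) before the rods looks smallest. Keeper look-alikes are at (120,172) and (196,183), and the latter is shorter. Rack is at about (276,125) with rods toward the robot. I'll fit poses and check the sizes.

```bash
cat > fit.py <<'E'
import numpy as np,cv2
from scipy.optimize import minimize
def box(x0,x1,y0,y1,z0,z1): return np.array([[x,y,z] for x in(x0,x1) for y in(y0,y1) for z in(z0,z1)])/1e3
RODS=[box(-120,0,s*75-5,s*75+5,29,39) for s in(-1,1)]
M=dict(rack=[box(0,26,-105,105,0,70)]+[box(-45,0,y-3,y+3,0,57) for y in(-48,-24,0,24,48)]+RODS,
 comb=[box(-7,7,-95,95,0,60)]+[box(7,50,y-3,y+3,0,55) for y in(-36,-12,12,36)],
 keeper=[box(-8,8,-95,95,0,60)])
def W(P,pose):
    x,y,a=pose; c,s=np.cos(a),np.sin(a)
    return P@np.array([[c,s,0],[-s,c,0],[0,0,1]])+[x,y,0]
def proj(p,P):
    q=(P-p["T"][:3,3])@p["T"][:3,:3]
    return np.c_[p["cx"]+p["fx"]*q[:,0]/-q[:,2],p["cy"]+p["fy"]*q[:,1]/q[:,2]]
def ray(p,uv,z):
    d=p["T"][:3,:3]@np.array([(uv[0]-p["cx"])/p["fx"],-(uv[1]-p["cy"])/p["fy"],-1]);o=p["T"][:3,3]
    return o+d*(z-o[2])/d[2]
def render(p,boxes,pose,S=4):
    im=np.zeros((384*S,512*S),np.uint8)
    for b in boxes:
        h=cv2.convexHull(proj(p,W(b,pose)).astype(np.float32))
        cv2.fillConvexPoly(im,np.round(((h+.5)*S-.5)*16).astype(np.int32),255,cv2.LINE_AA,4)
    return cv2.resize(im,(512,384),interpolation=cv2.INTER_AREA)/255.
def fit(views,boxes,pose0):   # views: [(picture,mask)]
    g=lambda m:cv2.GaussianBlur(np.asarray(m,float),(0,0),1.2)
    T=[(p,g(m)) for p,m in views]
    f=lambda v:sum(((g(render(p,boxes,v/[100,100,10]))-m)**2).sum() for p,m in T)
    v0=np.array(pose0)*[100,100,10]
    r=minimize(f,v0,method="Nelder-Mead",options=dict(initial_simplex=v0+np.vstack([np.zeros(3),np.eye(3)*[2,2,1.5]]),xatol=.01,fatol=.05))
    return r.x/[100,100,10],r.fun
E
cat > see.py <<'E'
from rig import robot,cams
from fit import *
def near(p,name,uv):
    L=cams.masks_of(p,name); 
    return min(L,key=lambda r:np.hypot(*(np.array(r["position"])-uv)))["mask"]
E
python3 - <<'E'
from see import *
t=cams.snapshot("top"); 
g=dict(rack=((276,122),(227,163),-.1),comb=((260,189),(268,195),-.5),keeper=((196,183),(202,230),.1))
vis=t["pixels"].copy(); res={}; s=cams.snapshot("side")
for n,(a,b,yaw) in g.items():
    mt=near(t,n,a) if n!="rack" else near(t,"rod_left",a); ms=near(s,n,b)
    x0=ray(t,a,.03)
    if n=="keeper": yaw=np.pi/2*0+.1
    for views,l in(([(t,mt)],"top"),([(t,mt),(s,ms)],"both")):
        r,f=fit(views,M[n],[x0[0],x0[1],yaw]); print(n,l,np.round(r,4),np.degrees(r[2]).round(1),round(f,1),int(mt.sum()))
    res[n]=r
    e=render(t,M[n],r)>.5
    cs,_=cv2.findContours(e.astype(np.uint8),0,2)
    for c in cs: vis[tuple(c[:,0,::-1].T)]=[0,255,0]
for n in["mould","prop","mug","bowl","brush"]:
    L=cams.masks_of(t,n); print(n,ray(t,L[0]["position"],.03).round(3) if L else None)
np.save("poses.npy",res,allow_pickle=True)
cr=lambda im:cv2.resize(im[95:215,110:310],(800,480),interpolation=cv2.INTER_CUBIC)[:,:,::-1]
cv2.imwrite("pics/fit.png",cr(vis))
E
```

```text
rack top [ 0.7192 -0.0103 -0.1225] -7.0 419.0 1532
rack both [ 0.6937 -0.0049 -0.1244] -7.1 951.7 1532
comb top [ 0.4595  0.0505 -0.5348] -30.6 24.2 360
comb both [ 0.4597  0.0551 -0.5335] -30.6 65.9 360
keeper top [ 0.4888  0.2812 -1.4532] -83.3 2.3 350
keeper both [0.4898 0.2841 1.6818] 96.4 27.3 350
mould [ 0.443 -0.274  0.03 ]
prop [0.607 0.22  0.03 ]
mug [ 0.616 -0.256  0.03 ]
bowl [0.699 0.35  0.03 ]
brush [0.481 0.377 0.03 ]
```

View pics/fit.png

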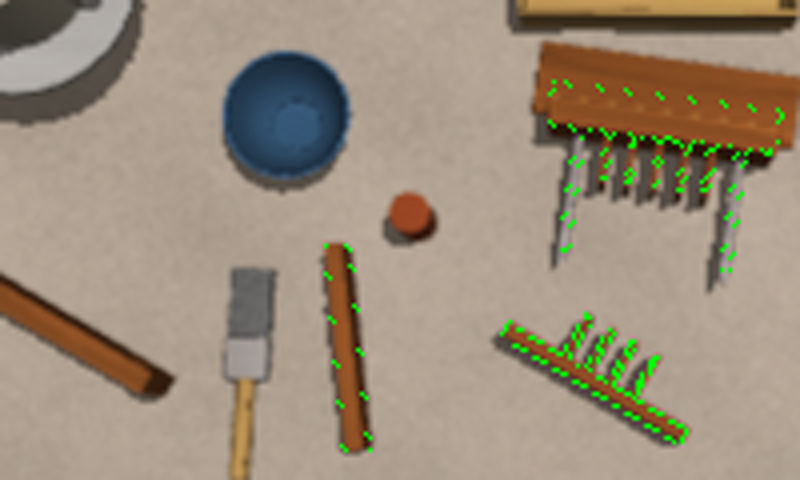

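The crop shows the fitted true-size outlines on the small comb, crop (590,380), and the shorter keeper, crop (345,345), so both identities hold. The rack fit is off because its foot isn't in the model. I'll locate the rods by their steel colour instead.

```bash
python3 - <<'E'
from see import *
t=cams.snapshot("top"); s=cams.snapshot("side")
for p,n,c in((t,"top",(276,130)),(s,"side",(230,170))):
    hsv=cv2.cvtColor(p["pixels"],cv2.COLOR_RGB2HSV).astype(int)
    g=((hsv[...,1]<30)&(hsv[...,2]>95)).astype(np.uint8)
    k,lab,st,ce=cv2.connectedComponentsWithStats(g,connectivity=8)
    for i in range(1,k):
        if st[i,4]>12 and np.hypot(*(ce[i]-c))<75:
            v,u=np.nonzero(lab==i); q=np.c_[u,v].astype(np.float32)
            W3=np.array([ray(p,a,.035) for a in q])
            l=cv2.fitLine(W3[:,:2].astype(np.float32),2,0,.001,.001).ravel()
            d=(W3[:,:2]-l[2:])@l[:2]
            print(n,st[i].tolist(),"dir",np.degrees(np.arctan2(l[1],l[0])).round(2),"ends",(l[2:]+l[:2]*d.min()).round(4),(l[2:]+l[:2]*d.max()).round(4))
    x0,y0=(c[0]-50,c[1]-40)
    im=p["pixels"].copy(); cv2.imwrite(f"pics/r_{n}.png",cv2.resize(im[y0:y0+75,x0:x0+100],(800,600),interpolation=cv2.INTER_CUBIC)[:,:,::-1])
E
```

```text
top [249, 129, 7, 31, 65] dir -8.4 ends [0.5754 0.0877] [0.6879 0.0711]
top [290, 135, 6, 31, 64] dir -8.24 ends [ 0.5548 -0.0612] [ 0.6659 -0.0773]
top [335, 143, 11, 16, 127] dir 27.38 ends [ 0.5837 -0.2582] [ 0.6378 -0.2302]
side [250, 152, 22, 16, 54] dir -8.19 ends [ 0.5561 -0.0605] [ 0.6704 -0.0769]
side [213, 167, 22, 18, 67] dir -8.1 ends [0.5745 0.0891] [0.692  0.0724]
```

View pics/r_top.png

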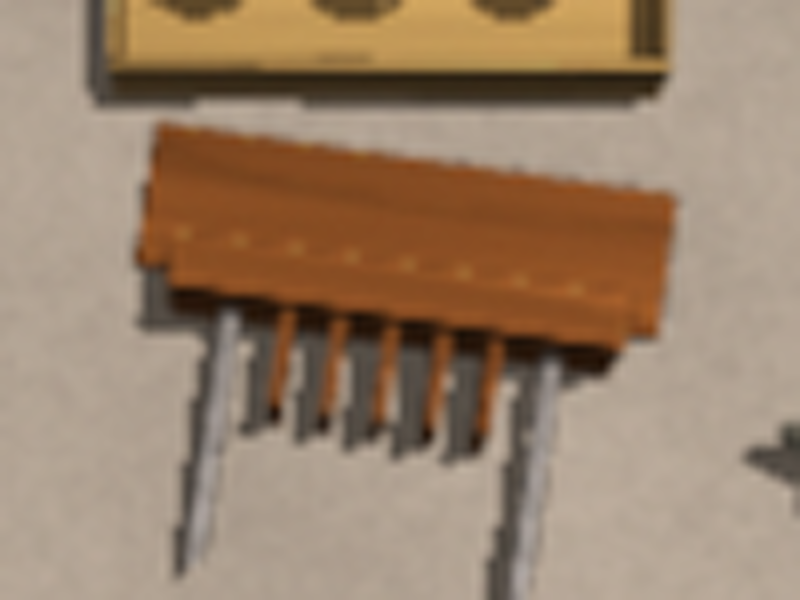

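Both views agree on the rods: tips at about (0.575, 0.088) and (0.555, -0.061), 0.1505 m apart as they should be, direction about -8.1°. Next I refine the comb and keeper with a colour silhouette in each camera, and work out the grasp.

```bash
cat >> see.py <<'E'
def wood(p,boxes,pose,grow=9):
    "wood-coloured pixels around the predicted silhouette"
    h=cv2.cvtColor(p["pixels"],cv2.COLOR_RGB2HSV).astype(int)
    roi=cv2.dilate((render(p,boxes,pose)>.3).astype(np.uint8),np.ones((2*grow+1,)*2,np.uint8))>0
    return ((h[...,1]>120)&((h[...,0]<16)|(h[...,0]>174))&roi)
def locate(name,pose,grow=9):
    out=[]
    for c in("top","side"):
        p=cams.snapshot(c); m=wood(p,M[name],pose,grow)
        r,f=fit([(p,m)],M[name],pose); out.append(r); print(name,c,np.round(r,4),"deg",np.degrees(r[2]).round(2),"cost",round(f,1),int(m.sum()))
    return out
def tool():
    from scipy.spatial.transform import Rotation as R
    s=robot.state(); r=R.from_rotvec(s["orientation"]).as_matrix(); return s["eef_pos"],r,s
def shift(xyz): 
    p,r,s=tool(); return (r.T@(np.array(xyz)-p)*1e3).round(1)
def turn(deg):
    "tool turn about z (deg, either half) so that tool y lies along world direction deg"
    p,r,s=tool(); a=np.degrees(np.arctan2(r[1,1],r[0,1])); d=-(deg-a); return round((d+90)%180-90,2),round(a,2)
E
python3 - <<'E'
from see import *
c=locate("comb",[.4597,.053,-.534]); k=locate("keeper",[.489,.2825,1.682]); 
p,r,s=tool();print(r.round(3))
E
```

```text
comb top [ 0.4608  0.0538 -0.5332] deg -30.55 cost 6.2 299
comb side [ 0.4595  0.0535 -0.5296] deg -30.34 cost 26.8 1150
keeper top [0.4897 0.2844 1.6887] deg 96.76 cost 6.0 329
keeper side [0.4898 0.2836 1.6717] deg 95.78 cost 123.9 1170
[[ 0.972  0.235 -0.   ]
 [ 0.235 -0.972  0.   ]
 [ 0.    -0.    -1.   ]]
```

```bash
python3 -m crank '{"hand":[1,1,1,1,1,1,1,1],"translation":[[30,-38,0],[60,-76,0],[90,-114,0],[120,-152,0],[150,-190,0],[180,-228,0],[210,-266,0],[240,-304,0]],"delta_rot":[[0,0,-5],[0,0,-10],[0,0,-15],[0,0,-20],[0,0,-25],[0,0,-30],[0,0,-35],[0,0,-40]]}' 40; python3 - <<'E'
from see import *
print(shift([.488,.101,.12]),turn(-30.4),tool()[2]["qpos"].round(2))
E
```

```text
time: 2.45
eef_pos: [0.3148, -0.2783, 0.2229]
orientation: [2.802, 1.419, 0.001]
force: [1.1, -1.0, 0.5]
opening: 0.0953
finger_force: 0.0
[408.3 -84.9 102.8] (np.float64(-5.87), np.float64(-36.27)) [-0.85 -0.42  2.13  0.    1.43 -0.22]
```

```bash
python3 -m crank '{"hand":[1,1,1,1,1,1,1,1],"translation":[[47,-10,0],[94,-20,0],[141,-30,0],[188,-40,0],[235,-50,20],[282,-60,40],[329,-70,60],[376,-80,80]],"delta_rot":[[0,0,-1],[0,0,-2],[0,0,-3],[0,0,-4],[0,0,-5],[0,0,-6],[0,0,-6],[0,0,-6]]}'; python3 - <<'E'
from see import *
print(shift([.488,.101,.10]),turn(-30.4),tool()[2]["qpos"].round(2))
E
```

```text
time: 3.25
eef_pos: [0.4709, 0.0652, 0.1456]
orientation: [2.725, 1.561, 0.002]
force: [0.5, -0.8, 0.4]
opening: 0.0951
finger_force: 0.0
[39.5 -3.4 45.7] (np.float64(0.0), np.float64(-30.4)) [ 0.02 -0.21  2.11 -0.    1.24  0.56]
```

```bash
python3 -m crank '{"hand":[1,1,1,1,1,1,1],"translation":[[40,-3,20],[40,-3,45],[40,-3,75],[40,-3,100],[40,-3,120],[40,-3,127],[40,-3,127]],"delta_rot":[[0,0,0],[0,0,0],[0,0,0],[0,0,0],[0,0,0],[0,0,0],[0,0,0]]}'; python3 - <<'E'
from see import *
p,r,s=tool()
d=p[:2]-[.4601,.0537]; a=np.radians(-30.4); print(p.round(4),"in comb",(d@[[np.cos(a),-np.sin(a)],[np.sin(a),np.cos(a)]]).round(4),r[:,2].round(3))
E
```

```text
time: 3.95
eef_pos: [0.4871, 0.099, 0.018]
orientation: [-2.726, -1.56, 0.003]
force: [0.4, -0.1, -0.3]
opening: 0.0948
finger_force: 0.0
[0.4871 0.099  0.018 ] in comb [0.0004 0.0528] [-0.002 -0.    -1.   ]
```

```bash
python3 -m crank '{"hand":[-1,-1,-1,-1,-1,-1,-1,-1],"translation":[[0,0,0],[0,0,0],[0,0,0],[0,0,0],[0,0,0],[0,0,0],[0,0,0],[0,0,0]],"delta_rot":[[0,0,0],[0,0,0],[0,0,0],[0,0,0],[0,0,0],[0,0,0],[0,0,0],[0,0,0]]}' 40; python3 - <<'E'
from see import *
# comb target pose in front of rods: rack x -150,y0, yaw -8.1
a=np.radians(-8.1);ux=np.array([np.cos(a),np.sin(a)]);uy=np.array([-ux[1],ux[0]])
O=np.array([.682,-.0026])
for X in(-.155,):
    c=O+X*ux; print("comb",c,"tcp",(t:=c+.0528*uy),shift([*t,.018]),turn(-8.1))
E
```

```text
time: 4.75
eef_pos: [0.4879, 0.0991, 0.0188]
orientation: [-2.727, -1.561, 0.0]
force: [0.5, -0.4, -0.9]
opening: 0.0363
finger_force: 0.0
comb [0.52854633 0.01923969] tcp [0.53598592 0.07151294] [ 0.6 55.5  0.8] (np.float64(-22.33), np.float64(-30.43))
```

```bash
python3 -m crank '{"hand":[-1,-1,-1,-1,-1],"translation":[[0,0,0],[0,0,0],[0,0,0],[0,0,0],[0,0,0]],"delta_rot":[[0,0,0],[0,0,0],[0,0,0],[0,0,0],[0,0,0]]}' 40;python3 -m crank '{"hand":[-1,-1,-1,-1,-1,-1,-1,-1],"translation":[[0,2,0],[0,5,0],[0,12,0],[0,22,0],[0,33,0],[0,44,0],[0,55,0],[0,55,0]],"delta_rot":[[0,0,-3],[0,0,-7],[0,0,-11],[0,0,-15],[0,0,-19],[0,0,-22.3],[0,0,-22.3],[0,0,-22.3]]}' ; python3 - <<'E'
from see import *
locate("comb",[.5285,.0192,-.1414])
p,r,s=tool();print(p,turn(-8.1))
E
```

```text
time: 5.25
eef_pos: [0.4878, 0.0992, 0.0188]
orientation: [-2.727, -1.56, 0.0]
force: [-0.7, 1.0, 0.2]
opening: 0.0142
finger_force: 40.0
time: 6.05
eef_pos: [0.5362, 0.0708, 0.0188]
orientation: [2.373, 2.057, 0.001]
force: [2.1, -1.3, -2.1]
opening: 0.0142
finger_force: 40.0
comb top [ 0.5249  0.015  -0.074 ] deg -4.24 cost 158.9 125
comb side [ 0.5247  0.0211 -0.1314] deg -7.53 cost 493.5 521
[0.53579437 0.0710578  0.01879138] (np.float64(-0.03), np.float64(-8.13))
```

```bash
python3 - <<'E'
from see import *
o=[]
for n,(x,y) in(("top",(230,120)),("side",(200,130))):
    p=cams.snapshot(n);im=p["pixels"].copy()
    if n=="top":v=im
    for nm,ps in(("comb",[.5285,.0192,-.1414]),("rack",[.682,-.0026,-.1414])):
        pass
    o.append(cv2.resize(im[y:y+100,x:x+66+20],(400,465),interpolation=cv2.INTER_CUBIC))
cv2.imwrite("pics/c1.png",np.hstack(o)[:,:,::-1])
E
```

```text
(no output)
```

View pics/c1.png

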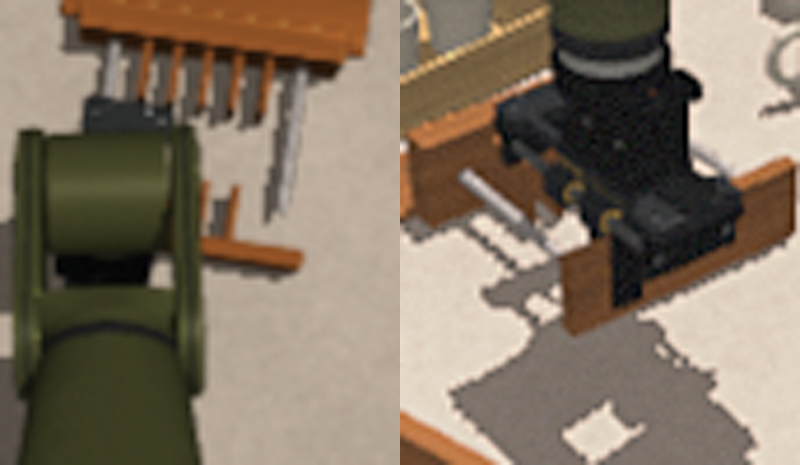

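The comb is held, with its right end visible in the top view, native about (294.7,174-178). In the side view its left end edge is at about (236,185)-(237.6,201.6). I'll check these against the predicted corners.

```bash
python3 - <<'E'
from see import *
t=cams.snapshot("top");s=cams.snapshot("side")
p,r,st=tool(); a=np.radians(-8.13);ux=np.array([np.cos(a),np.sin(a)]);uy=np.array([-ux[1],ux[0]]);c=p[:2]-.0528*uy
print("predicted comb",c)
P=np.array([[-7,-95,60],[7,-95,60],[-7,95,0],[-7,95,60],[7,95,60],[-7,-95,60]])/1e3
w=W(P,[*c,a]);print(proj(t,w[:2]).round(1).tolist(),proj(s,w[2:]).round(1).tolist())
# observed end positions
for q,n,cam in(((294.4,174.8),"R top",t),((237.4,201.6),"L bottom",s)):
    z=.06 if cam is t else 0; g=ray(cam,q,z)[:2]-[.682,-.0026]; print(n,"rack frame",g@ux,g@uy)
# wood silhouette column extremes near right end (top)
h=cv2.cvtColor(t["pixels"],cv2.COLOR_RGB2HSV).astype(int);m=(h[...,1]>120)&((h[...,0]<16)|(h[...,0]>174))
m=m[168:182,275:305];ys,xs=np.nonzero(m);print("top wood: right col",xs.max()+275,"rows at right",ys[xs>=xs.max()-1]+168)
# rod check
for y in(-.075,.075):
  print("rod tip",proj(t,np.array([[*( [.682,-.0026]-.12*ux+y*uy),.034]])).round(1),proj(s,np.array([[*( [.682,-.0026]-.12*ux+y*uy),.034]])).round(1))
E
```

```text
predicted comb [0.52773939 0.01905537]
[[294.0, 177.3], [294.6, 173.5]] [[236.9, 202.3], [236.2, 186.7], [233.5, 184.5], [285.2, 164.8]]
R top rack frame -0.15347064897196794 -0.095498750473717
L bottom rack frame -0.16068720419904614 0.09137992136912795
top wood: right col 294 rows at right [174 174 175 175 176 176 177]
rod tip [[289.6 165.6]] [[271.8 167.7]]
rod tip [[249.3 159.5]] [[233.8 184.5]]
```

Predictions match to about 1 px, so I slide on and watch the force.

```bash
python3 -m crank '{"hand":[-1,-1,-1,-1,-1,-1],"translation":[[0,10,0],[0,20,0],[0,28,0],[0,36,0],[0,44,0],[0,44,0]],"delta_rot":[[0,0,0],[0,0,0],[0,0,0],[0,0,0],[0,0,0],[0,0,0]]}' ; python3 - <<'E'
from see import *
s=robot.state();print(s["force"].round(1),s["moment"].round(2),s["eef_pos"],turn(-8.1))
E
```

```text
time: 6.95
eef_pos: [0.5793, 0.0652, 0.0188]
orientation: [-2.373, -2.058, -0.001]
force: [1.2, 1.6, -1.4]
opening: 0.0136
finger_force: 40.0
[ 1.2  1.6 -1.4] [ 0.06 -0.17  0.02] [0.57925118 0.06519736 0.01880421] (np.float64(-0.04), np.float64(-8.14))
```

```bash
python3 -m crank '{"hand":[-1,-1,-1,-1,-1],"translation":[[0,8,0],[0,16,0],[0,24,0],[0,32,0],[0,32,0]],"delta_rot":[[0,0,0],[0,0,0],[0,0,0],[0,0,0],[0,0,0]]}' ; python3 - <<'E'
from see import *
s=robot.state();print(s["force"].round(1),s["moment"].round(2),s["eef_pos"],turn(-8.1))
o=[]
for n,(x,y) in(("top",(230,120)),("side",(200,130))):
    im=cams.snapshot(n)["pixels"]
    o.append(cv2.resize(im[y:y+80,x:x+80],(400,400),interpolation=cv2.INTER_CUBIC))
cv2.imwrite("pics/c2.png",np.hstack(o)[:,:,::-1])
E
```

```text
time: 7.45
eef_pos: [0.6109, 0.0606, 0.0188]
orientation: [2.373, 2.058, 0.001]
force: [2.0, 0.9, 2.8]
opening: 0.0136
finger_force: 40.0
[2.  0.9 2.8] [-0.03 -0.37  0.01] [0.61092421 0.06060228 0.018786  ] (np.float64(-0.03), np.float64(-8.13))
```

View pics/c2.png

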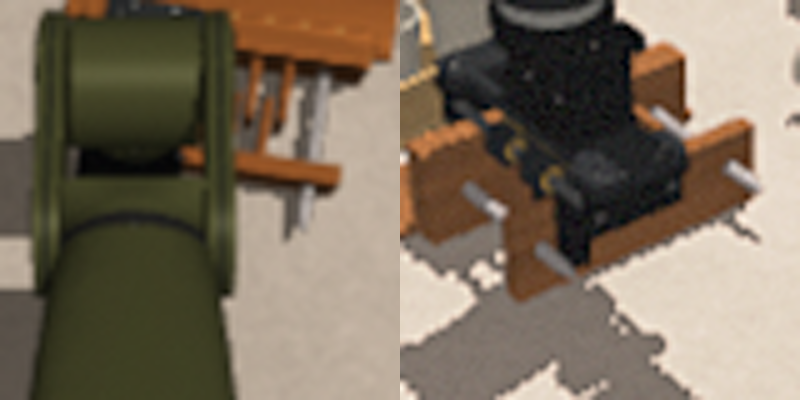

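Top and side show the comb on both rods with its fins interleaved. I'll release and rise, then turn 90° for a two-finger push.

```bash
python3 -m crank '{"hand":[-0.37,-0.37,-0.37,-0.37,-0.37,-0.37,-0.37,-0.37],"translation":[[0,0,0],[0,0,0],[0,0,0],[0,0,-20],[0,0,-50],[0,0,-80],[0,0,-110],[0,0,-110]],"delta_rot":[[0,0,0],[0,0,0],[0,0,0],[0,0,0],[0,0,0],[0,0,0],[0,0,0],[0,0,0]]}' 40; cat >> see.py <<'E'
_a=np.radians(-8.1);UX=np.array([np.cos(_a),np.sin(_a)]);UY=np.array([-UX[1],UX[0]]);O=np.array([.682,-.0026])
def rk(x,y,z): return [*(O+x*UX+y*UY),z]
def inrack(v): d=np.array(v)[:2]-O; return np.round([d@UX,d@UY],4)
E
python3 - <<'E'
from see import *
p,r,s=tool();print(inrack(p),s["qpos"].round(2),shift(rk(-.115,0,.13)),turn(81.9))
c=[np.array(x) for x in locate("comb",[*rk(-.08,0,0)[:2],-.1414],4)]; print([inrack(x) for x in c])
E
```

```text
time: 8.35
eef_pos: [0.6138, 0.0606, 0.1346]
orientation: [2.369, 2.054, 0.012]
force: [0.9, 0.3, 0.2]
opening: 0.0301
finger_force: 0.0
[-0.0764  0.053 ] [0.01 0.12 1.81 0.   1.2  0.15] [-53.  -38.6   4.1] (np.float64(89.97), np.float64(-8.13))
comb top [ 0.6023  0.0008 -0.1126] deg -6.45 cost 167.8 209
comb side [ 0.6116  0.0024 -0.1407] deg -8.06 cost 175.1 1185
[array([-0.0793, -0.0079]), array([-0.0704, -0.0049])]
```

```bash
python3 -m crank '{"hand":[-0.37,1,1,1,1,1,1,1],"translation":[[-7,-5,0],[-14,-10,0],[-21,-15,0],[-28,-20,0],[-35,-26,0],[-42,-32,0],[-50,-38,0],[-53,-39,0]],"delta_rot":[[0,0,-8.5],[0,0,-17],[0,0,-25.5],[0,0,-34],[0,0,-42.5],[0,0,-51],[0,0,-59.5],[0,0,-68]]}' ; python3 - <<'E'
from see import *
p,r,s=tool();print(inrack(p),s["qpos"].round(2),shift(rk(-.115,0,.02)),turn(81.9))
E
```

```text
time: 9.25
eef_pos: [0.5622, 0.0132, 0.126]
orientation: [-0.807, -3.031, 0.002]
force: [0.3, 0.7, -0.2]
opening: 0.0808
finger_force: 0.0
[-0.1208 -0.0012] [-0.07  0.02  1.93 -0.    1.2  -1.12] [ -5.4   3.5 105.9] (np.float64(-21.71), np.float64(60.19))
```

```bash
python3 -m crank '{"hand":[1,1,1,1,1,1,1,1],"translation":[[-5,3,0],[-5,3,0],[-5,3,10],[-5,3,40],[-5,3,70],[-5,3,95],[-5,3,105],[-5,3,105]],"delta_rot":[[0,0,-8],[0,0,-16],[0,0,-21.7],[0,0,-21.7],[0,0,-21.7],[0,0,-21.7],[0,0,-21.7],[0,0,-21.7]]}' ; python3 - <<'E'
from see import *
p,r,s=tool();print(inrack(p),p,s["qpos"].round(2),shift(rk(-.073,0,.02)),turn(81.9))
E
```

```text
time: 10.05
eef_pos: [0.5676, 0.0138, 0.0205]
orientation: [-0.231, -3.127, -0.0]
force: [-0.7, 0.3, -0.6]
opening: 0.0951
finger_force: 0.0
[-1.155e-01  1.000e-04] [0.56763478 0.01380515 0.02052796] [-0.07  0.16  1.98  0.    1.01 -1.49] [-42.5   0.1   0.3] (np.float64(-0.34), np.float64(81.56))
```

```bash
python3 -m crank '{"hand":[1,1,1,1,1,1,1,1],"translation":[[-8,0,0],[-16,0,0],[-22,0,0],[-28,0,0],[-34,0,0],[-38,0,0],[-41,0,0],[-44,0,0]],"delta_rot":[[0,0,-0.3],[0,0,-0.3],[0,0,-0.3],[0,0,-0.3],[0,0,-0.3],[0,0,-0.3],[0,0,-0.3],[0,0,-0.3]]}' ; python3 -m crank '{"hand":[1,1,1],"translation":[[-2,0,0],[-3,0,0],[-4,0,0]],"delta_rot":[[0,0,0],[0,0,0],[0,0,0]]}' ;  python3 - <<'E'
from see import *
p,r,s=tool();print(inrack(p))
E
```

```text
time: 10.85
eef_pos: [0.6103, 0.0078, 0.0251]
orientation: [-0.22, -3.122, -0.001]
force: [-27.9, 1.9, 23.0]
opening: 0.0948
finger_force: 14.0
time: 11.15
eef_pos: [0.6102, 0.0077, 0.0252]
orientation: [-0.217, -3.112, -0.001]
force: [-38.4, 2.8, 31.4]
opening: 0.095
finger_force: 19.5
[-0.0725  0.0001]
```

Resistance at about -72 mm, which could be home or a jam. I'll back off and look.

```bash
python3 -m crank '{"hand":[1,1,1,1,1,1,1,1],"translation":[[8,0,0],[20,0,0],[32,0,0],[32,0,-30],[32,0,-70],[60,0,-110],[105,0,-120],[105,0,-120]],"delta_rot":[[0,0,0],[0,0,0],[0,0,0],[0,0,0],[0,0,0],[0,0,0],[0,0,0],[0,0,0]]}' ; python3 - <<'E'
from see import *
p,r,s=tool();print(inrack(p),p)
o=[]
for n,(x,y) in(("top",(230,110)),("side",(200,130))):
    im=cams.snapshot(n)["pixels"]
    o.append(cv2.resize(im[y:y+75,x:x+80],(400,375),interpolation=cv2.INTER_CUBIC))
cv2.imwrite("pics/c3.png",np.hstack(o)[:,:,::-1])
E
```

```text
time: 11.95
eef_pos: [0.511, 0.0221, 0.1455]
orientation: [0.222, 3.131, 0.0]
force: [0.3, -0.3, 0.1]
opening: 0.095
finger_force: 0.0
[-0.1728  0.0003] [0.51095249 0.02205543 0.14549286]
```

View pics/c3.png

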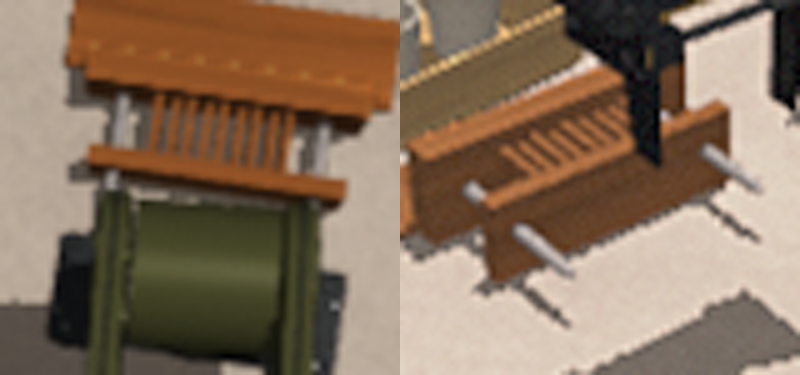

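```bash
python3 - <<'E'
from see import *
s=cams.snapshot("side");t=cams.snapshot("top")
f=lambda q,z,o,sc:inrack(ray(*( (t if o==0 else s),((230 if o==0 else 200)+q[0]/5-.4,(110 if o==0 else 130)+q[1]/5-.4),z)))
for q in((518-400,232),(572-400,272),(705-400,150),(757-400,187)): print("rod side",f(q,.034,1,5))
# comb top-surface fit: board only, top cam; also crossbar edges by wood colour columns
h=cv2.cvtColor(t["pixels"],cv2.COLOR_RGB2HSV).astype(int);m=(h[...,1]>120)&((h[...,0]<16)|(h[...,0]>174))
for y in(-.06,.06,-.085,.085):
    xs=np.arange(-.11,.06,.0005)
    uv=np.array([proj(t,np.array([rk(x,y,.06)]))[0] for x in xs])
    val=cv2.remap(m.astype(np.float32),uv[:,0].astype(np.float32)[None],uv[:,1].astype(np.float32)[None],1)[0]
    e=np.nonzero(np.diff((val>.5).astype(int)))[0]; print(y,"edges at z60",xs[e].round(4))
c=locate("comb",[*rk(-.055,0,0)[:2],-.1414],3); print([inrack(x) for x in c])
E
```

```text
rod side [-0.0621  0.0764]
rod side [-0.1183  0.0733]
rod side [-0.0597 -0.0751]
rod side [-0.1153 -0.0755]
-0.06 edges at z60 [-0.0625 -0.048  -0.0105]
0.06 edges at z60 [-0.0695 -0.0475 -0.01  ]
-0.085 edges at z60 [-0.0665 -0.0475 -0.0105]
0.085 edges at z60 [-0.0695 -0.0475 -0.01  ]
comb top [ 6.329e-01 -2.000e-04 -1.282e-01] deg -7.34 cost 129.4 628
comb side [ 0.637   0.0021 -0.1577] deg -9.03 cost 149.1 1090
[array([-0.049 , -0.0046]), array([-0.0452, -0.0016])]
```

The comb looks home: it's square, its fins are fully meshed and the stop was hard. Next is the keeper. I'll half-open the hand, to stay clear of the brush, and go over it.

```bash
python3 - <<'E'
from see import *
print(shift([.4897,.284,.14]),turn(96.4))
E
```

```text
[ 61.6 256.5   3.2] (np.float64(-14.55), np.float64(81.85))
```

```bash
python3 -m crank '{"hand":[0.05,0.05,0.05,0.05,0.05,0.05,0.05,0.05],"translation":[[10,40,0],[20,80,0],[30,120,0],[40,165,0],[50,210,0],[58,240,0],[62,256,0],[62,256,0]],"delta_rot":[[0,0,-2],[0,0,-5],[0,0,-8],[0,0,-11],[0,0,-14.5],[0,0,-14.5],[0,0,-14.5],[0,0,-14.5]]}' ; python3 - <<'E'
from see import *
print(shift([.4897,.284,.02]),turn(96.4))
E
```

```text
time: 13.05
eef_pos: [0.4887, 0.285, 0.1431]
orientation: [0.178, -3.135, 0.001]
force: [0.2, -0.5, -0.0]
opening: 0.0508
finger_force: 0.0
[ -1.   -1.1 123.1] (np.float64(0.11), np.float64(96.51))
```

```bash
python3 -m crank '{"hand":[0.05,0.05,0.05,0.05,0.05,0.05],"translation":[[-1,-1,40],[-1,-1,80],[-1,-1,105],[-1,-1,120],[-1,-1,123],[-1,-1,123]],"delta_rot":[[0,0,0],[0,0,0],[0,0,0],[0,0,0],[0,0,0],[0,0,0]]}';python3 -m crank '{"hand":[-1,-1,-1,-1,-1,-1,-1,-1],"translation":[[0,0,0],[0,0,0],[0,0,0],[0,0,0],[0,0,0],[0,0,0],[0,0,0],[0,0,0]],"delta_rot":[[0,0,0],[0,0,0],[0,0,0],[0,0,0],[0,0,0],[0,0,0],[0,0,0],[0,0,0]]}' 30; python3 - <<'E'
from see import *
p,r,s=tool();print(p,turn(96.4),s["qpos"].round(2))
E
```

```text
time: 13.65
eef_pos: [0.4905, 0.2823, 0.0211]
orientation: [-0.173, 3.137, -0.0]
force: [-0.8, 0.1, 0.6]
opening: 0.0498
finger_force: 0.0
time: 14.45
eef_pos: [0.49, 0.283, 0.0213]
orientation: [-0.175, 3.136, 0.001]
force: [-0.9, -0.2, 4.1]
opening: 0.0159
finger_force: 30.0
[0.49000118 0.28301427 0.02125618] (np.float64(-0.03), np.float64(96.37)) [ 0.43  0.15  1.99  0.    1.   -1.25]
```

```bash
python3 -m crank '{"hand":[-1,-1,-1,-1,-1,-1,-1,-1],"translation":[[0,0,-20],[0,0,-50],[0,0,-80],[0,0,-90],[0,0,-90],[5,-20,-90],[10,-45,-90],[15,-70,-90]],"delta_rot":[[0,0,0],[0,0,0],[0,0,4],[0,0,12],[0,0,20],[0,0,28],[0,0,36],[0,0,44]]}'; python3 - <<'E'
from see import *
print(shift(rk(-.165,0,.111)),turn(-8.1))
E
```

```text
time: 15.25
eef_pos: [0.4818, 0.2106, 0.1098]
orientation: [-1.02, -2.97, 0.002]
force: [0.4, 0.5, -1.6]
opening: 0.0159
finger_force: 30.0
[-145.8 -127.2   -1.1] (np.float64(60.19), np.float64(52.09))
```

```bash
python3 -m crank '{"hand":[-1,-1,-1,-1,-1,-1,-1,-1],"translation":[[-20,-18,0],[-40,-36,0],[-60,-54,0],[-80,-72,0],[-100,-90,0],[-120,-108,0],[-140,-124,0],[-146,-127,0]],"delta_rot":[[0,0,8],[0,0,16],[0,0,24],[0,0,32],[0,0,40],[0,0,48],[0,0,56],[0,0,60.2]]}'; python3 - <<'E'
from see import *
print(shift(rk(-.165,0,.0215)),turn(-8.1))
E
```

```text
time: 16.05
eef_pos: [0.5204, 0.0196, 0.1099]
orientation: [-2.375, -2.057, 0.002]
force: [0.2, 0.7, -1.3]
opening: 0.0164
finger_force: 30.0
[ 0.8 -1.8 88.4] (np.float64(-0.11), np.float64(-8.21))
```

```bash
python3 -m crank '{"hand":[-1,-1,-1,-1,-1,-1,-1],"translation":[[1,-2,30],[1,-2,60],[1,-2,78],[1,-2,85],[1,-2,88],[1,-2,88],[1,-2,88]],"delta_rot":[[0,0,0],[0,0,0],[0,0,0],[0,0,0],[0,0,0],[0,0,0],[0,0,0]]}'; python3 - <<'E'
from see import *
p,r,s=tool();print(inrack(p),p,s["force"],turn(-8.1))
t=cams.snapshot("top");sd=cams.snapshot("side")
o=[t["pixels"][120:200,225:315],sd["pixels"][140:220,200:290]]
cv2.imwrite("pics/k1.png",np.hstack([cv2.resize(x,(400,356),interpolation=cv2.INTER_CUBIC) for x in o])[:,:,::-1])
P=np.array([[-8,-95,60],[8,-95,60],[-8,95,60],[8,95,60],[-8,95,0],[-8,-95,0]])/1e3
w=W(P,[*p[:2],_a:=np.radians(-8.1)])
for q,c,x,y in((proj(t,w),"top",225,120),(proj(sd,w),"side",200,140)): print(c,((q-[x,y]+.5)*400/90).round().tolist())
E
```

```text
time: 16.75
eef_pos: [0.5199, 0.0231, 0.024]
orientation: [2.367, 2.064, 0.002]
force: [0.8, 0.6, -1.7]
opening: 0.0159
finger_force: 30.0
[-0.1641  0.0026] [0.51990158 0.02307591 0.02401705] [ 0.77730961  0.56890024 -1.67944447] (np.float64(0.27), np.float64(-7.83))
top [[304.0, 268.0], [307.0, 248.0], [73.0, 233.0], [76.0, 213.0], [76.0, 239.0], [298.0, 273.0]]
side [[386.0, 120.0], [372.0, 110.0], [167.0, 218.0], [154.0, 207.0], [171.0, 288.0], [383.0, 187.0]]
```

View pics/k1.png

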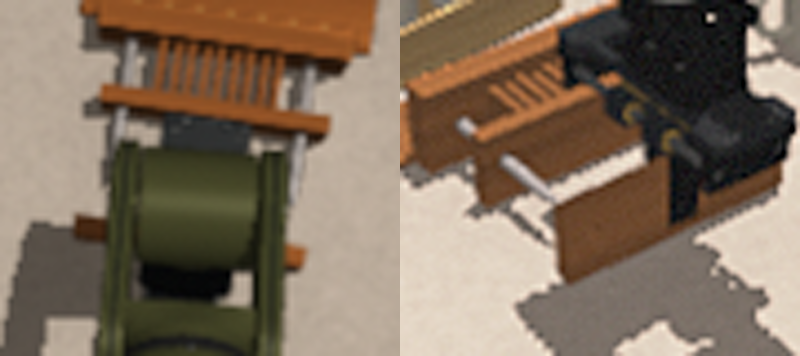

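Keeper corners match the prediction (right end about (304,250), left about (76,220)). It sits 2.6 mm left and 2.7 mm high, so I correct that and thread on.

```bash
python3 -m crank '{"hand":[-1,-1,-1],"translation":[[-2.5,0,2.5],[-2.5,0,2.5],[-2.5,0,2.5]],"delta_rot":[[0,0,0.2],[0,0,0.2],[0,0,0.2]]}'; python3 - <<'E'
from see import *
p,r,s=tool();print(inrack(p),p,s["force"].round(1),turn(-8.1))
E
```

```text
time: 17.15
eef_pos: [0.5195, 0.0203, 0.0212]
orientation: [2.37, 2.059, 0.002]
force: [1.4, 0.3, 2.2]
opening: 0.0163
finger_force: 30.0
[-0.1641 -0.0002] [0.51953545 0.0203435  0.02119571] [1.4 0.3 2.2] (np.float64(0.07), np.float64(-8.03))
```

```bash
python3 -m crank '{"hand":[-1,-1,-1,-1,-1,-1,-1],"translation":[[0,10,0],[0,20,0],[0,28,0],[0,36,0],[0,44,0],[0,50,0],[0,50,0]],"delta_rot":[[0,0,0],[0,0,0],[0,0,0],[0,0,0],[0,0,0],[0,0,0],[0,0,0]]}' ; python3 - <<'E'
from see import *
p,r,s=tool();print(inrack(p),s["force"].round(1),s["moment"].round(2),turn(-8.1))
E
```

```text
time: 17.85
eef_pos: [0.5684, 0.0137, 0.0212]
orientation: [-2.371, -2.06, 0.001]
force: [-2.4, 0.5, 6.4]
opening: 0.0156
finger_force: 30.0
[-1.148e-01  1.000e-04] [-2.4  0.5  6.4] [-0.01  0.44 -0.04] (np.float64(0.06), np.float64(-8.04))
```

```bash
python3 -m crank '{"hand":[-1,-1,-1,-0.42,-0.42,-0.42,-0.42],"translation":[[0,8,0],[0,15,0],[0,15,0],[0,15,0],[0,15,0],[0,15,0],[0,15,0]],"delta_rot":[[0,0,0],[0,0,0],[0,0,0],[0,0,0],[0,0,0],[0,0,0],[0,0,0]]}' ; python3 -m crank '{"hand":[-0.42,-0.42,-0.42,-0.42,-0.42,-0.42,-0.42,-0.42],"translation":[[0,0,-15],[0,0,-40],[0,0,-80],[0,0,-110],[0,-20,-110],[0,-45,-110],[0,-50,-110],[0,-50,-110]],"delta_rot":[[0,0,0],[0,0,0],[0,0,0],[0,0,0],[0,0,-8],[0,0,-16],[0,0,-24],[0,0,-32]]}' ; python3 - <<'E'
from see import *
p,r,s=tool();print(inrack(p),s["force"].round(1),s["moment"].round(2),turn(81.9),shift(rk(-.14,0,.13)),s["qpos"].round(2))
o=[]
for n,(x,y) in(("top",(230,110)),("side",(200,130))):
    im=cams.snapshot(n)["pixels"]
    o.append(cv2.resize(im[y:y+75,x:x+80],(400,375),interpolation=cv2.INTER_CUBIC))
cv2.imwrite("pics/k2.png",np.hstack(o)[:,:,::-1])
E
```

```text
time: 18.55
eef_pos: [0.5826, 0.0116, 0.02]
orientation: [-2.371, -2.06, 0.001]
force: [0.4, 0.5, -0.1]
opening: 0.0274
finger_force: 0.0
time: 19.35
eef_pos: [0.5327, 0.0187, 0.1316]
orientation: [1.703, 2.639, 0.001]
force: [-0.3, 0.8, 0.1]
opening: 0.0278
finger_force: 0.0
[-1.508e-01  1.000e-04] [-0.3  0.8  0.1] [ 0.03 -0.14 -0.02] (np.float64(-57.59), np.float64(24.31)) [-5.9  9.1  1.6] [-0.07 -0.06  2.    0.    1.2  -0.49]
```

View pics/k2.png

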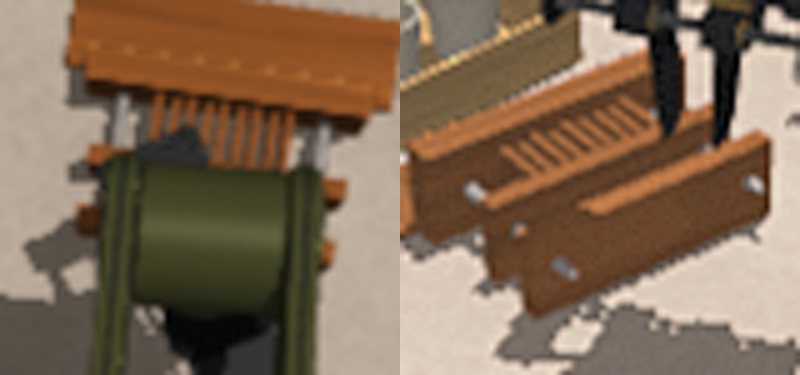

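Keeper is on both rods. I'll turn, open, descend behind it, and push flush.

```bash
python3 -m crank '{"hand":[1,1,1,1,1,1,1,1],"translation":[[-6,9,0],[-6,9,0],[-6,9,0],[-6,9,0],[-6,9,0],[-6,9,0],[-6,9,0],[-6,9,0]],"delta_rot":[[0,0,-8.2],[0,0,-16.4],[0,0,-24.6],[0,0,-32.8],[0,0,-41],[0,0,-49.2],[0,0,-57.4],[0,0,-57.6]]}' ; python3 -m crank '{"hand":[1,1,1,1,1,1,1],"translation":[[0,0,15],[0,0,45],[0,0,75],[0,0,98],[0,0,108],[0,0,110],[0,0,110]],"delta_rot":[[0,0,0],[0,0,0],[0,0,0],[0,0,0],[0,0,0],[0,0,0],[0,0,0]]}'; python3 - <<'E'
from see import *
p,r,s=tool();print(inrack(p),p,turn(81.9),shift(rk(-.0885,0,.0205)))
E
```

```text
time: 20.25
eef_pos: [0.5444, 0.0167, 0.131]
orientation: [0.235, 3.132, 0.0]
force: [-0.8, 0.1, 0.2]
opening: 0.0863
finger_force: 0.0
time: 20.95
eef_pos: [0.5444, 0.0167, 0.0205]
orientation: [0.233, 3.133, 0.0]
force: [-0.5, 0.2, -0.1]
opening: 0.095
finger_force: 0.0
[-0.139  -0.0003] [0.54438376 0.01667482 0.02053383] (np.float64(-0.4), np.float64(81.5)) [-50.5   0.7   0.1]
```

```bash
python3 -m crank '{"hand":[1,1,1,1,1,1,1,1],"translation":[[-8,0,0],[-16,0,0],[-24,0,0],[-31,0,0],[-37,0,0],[-42,0,0],[-46,0,0],[-48,0,0]],"delta_rot":[[0,0,-0.4],[0,0,-0.4],[0,0,-0.4],[0,0,-0.4],[0,0,-0.4],[0,0,-0.4],[0,0,-0.4],[0,0,-0.4]]}' ; python3 -m crank '{"hand":[1,1,1,1],"translation":[[-2,0,0],[-3,0,0],[-4,0,0],[-4,0,0]],"delta_rot":[[0,0,0],[0,0,0],[0,0,0],[0,0,0]]}';python3 - <<'E'
from see import *
p,r,s=tool();print(inrack(p),p)
E
```

```text
time: 21.75
eef_pos: [0.5918, 0.0096, 0.0202]
orientation: [-0.22, -3.134, -0.0]
force: [-3.5, 0.1, 1.9]
opening: 0.0951
finger_force: 1.2
time: 22.15
eef_pos: [0.5945, 0.0092, 0.0202]
orientation: [-0.218, -3.132, 0.0]
force: [-6.1, 0.7, 3.5]
opening: 0.0952
finger_force: 2.7
[-0.0883 -0.0007] [0.59453627 0.00918048 0.02018035]
```

```bash
python3 -m crank '{"hand":[1,1,1,1],"translation":[[-1,0,0],[-2,0,0],[-3,0,0],[-3,0,0]],"delta_rot":[[0,0,0],[0,0,0],[0,0,0],[0,0,0]]}';python3 - <<'E'
from see import *
p,r,s=tool();print(inrack(p),p)
E
```

```text
time: 22.55
eef_pos: [0.5943, 0.0092, 0.0202]
orientation: [-0.217, -3.123, -0.0]
force: [-17.8, 1.0, 13.6]
opening: 0.0952
finger_force: 8.9
[-0.0885 -0.0007] [0.59432151 0.00920881 0.02018462]
```

```bash
python3 -m crank '{"hand":[1,1,1],"translation":[[-1,0,0],[-2,0,0],[-2,0,0]],"delta_rot":[[0,0,0],[0,0,0],[0,0,0]]}'; python3 -m crank '{"hand":[1,1,1,1,1,1,1,1],"translation":[[8,0,0],[20,0,0],[40,0,0],[40,0,-30],[60,0,-70],[90,0,-110],[130,0,-130],[160,0,-140]],"delta_rot":[[0,0,0],[0,0,0],[0,0,0],[0,0,0],[0,0,0],[0,0,0],[0,0,0],[0,0,0]]}'; python3 - <<'E'
from see import *
t=cams.snapshot("top");s=cams.snapshot("side")
o=[im["pixels"][y:y+75,x:x+80] for im,x,y in((t,230,110),(s,200,130))]
cv2.imwrite("pics/f.png",np.hstack([cv2.resize(x,(400,375),interpolation=cv2.INTER_CUBIC) for x in o])[:,:,::-1])
h=cv2.cvtColor(t["pixels"],cv2.COLOR_RGB2HSV).astype(int);m=(h[...,1]>120)&((h[...,0]<16)|(h[...,0]>174))
for y in(-.09,-.06,.06,.09):
    xs=np.arange(-.12,.03,.0005);uv=np.array([proj(t,np.array([rk(x,y,.06)]))[0] for x in xs]).astype(np.float32)
    v=cv2.remap(m.astype(np.float32),uv[None,:,0],uv[None,:,1],1)[0];print(y,xs[np.nonzero(np.diff((v>.5).astype(int)))[0]].round(4))
for n in["mould","prop","mug","bowl","brush"]:
    L=cams.masks_of(t,n); print(n,ray(t,L[0]["position"],.03).round(3) if L else None)
E
```

```text
time: 22.85
eef_pos: [0.5942, 0.0092, 0.0202]
orientation: [-0.217, -3.118, -0.0]
force: [-26.6, 0.8, 21.1]
opening: 0.0952
finger_force: 13.1
time: 23.65
eef_pos: [0.4418, 0.0309, 0.1629]
orientation: [0.22, 3.129, 0.0]
force: [-0.9, -0.4, -0.3]
opening: 0.0953
finger_force: 0.0
-0.09 [-0.08  -0.047 -0.01 ]
-0.06 [-0.083  -0.048  -0.0105]
0.06 [-0.084  -0.0475 -0.01  ]
0.09 [-0.084 -0.048 -0.011]
mould [ 0.449 -0.282  0.03 ]
prop [0.611 0.225 0.03 ]
mug [ 0.624 -0.254  0.03 ]
bowl [0.704 0.356 0.03 ]
brush [0.63 0.02 0.03]
```

View pics/f.png

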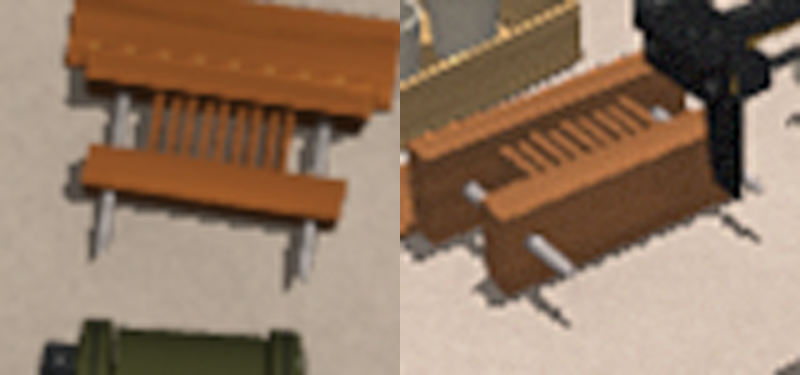

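The top view shows comb and keeper as one flush, square block on both rods. Both pushes stopped hard at the positions the part sizes predict, and the bystanders haven't moved.

```bash
python3 -c "
from rig import robot
print(robot.job_done())"
```

```text
the job is handed in; nothing more can be done
None
```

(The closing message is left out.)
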